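# Clear the photometer's sample clamp and hold its lid at balance for a new stay

## Task

I am about to fit a new stay to this photometer's lid, so first clear the sample clamp: slide open its jaw, the one with the red knob, lift the blue framed filter out and stand it upright in the empty slot of the rack. Then take the lid by its black grip rail, swing it forward off its stop to its balance point, where it stands upright over the hinge and falls neither way, and keep holding it there: finish while still gripping it. Do not let the lid drop shut, and leave the other filter, the bottle, the screwdriver and the new stay where they are.

Things in the scene. Friction and masses are not known exactly. Their poses are not given: they have to be found in the camera images.
- instrument: Cream bench photometer, fixed, flat deck 120 mm above the bench. Origin on the bench under the sample compartment's centre. Its x runs along the lid's hinge (away from the robot), its y to its rear, z up. Housing: x -155 to 290, y -160 to 360 mm. Dark open compartment: x -125 to 125, y -100 to 85 mm, floor 20 mm above the bench.
- lid (a joint): Hinge angle of the lid in rad: 0 shut, growing as it opens; 1.57 upright = its balance point (weight straight above the hinge); 1.95 leaning back on its stop, where it starts. The hinge is nearly free (friction 0.02 N m, so it stays by itself only within about 0.04 rad of balance); from there it falls either way. Lid about 0.5 kg.
- lid_rail (a point): Centre of the lid's black round grip rail: 16 mm diameter, 120 mm long, parallel to the hinge, on the lid's free edge 204 mm from the hinge axis. The lid panel (262 mm wide, 7 mm thick) runs straight from it to the hinge: pinch the rail across the panel from above, tool leaning with the lid. Axes: x along the rail, y from rail to hinge, z normal of the outer face (up when shut).
- lid_hinge (a point): Middle of the lid's hinge axis, at instrument (0, 92, 124) mm. Axes as the lid's, the lid's rail lies at -204 mm along y.
- clamp: Sample clamp standing on the compartment floor, fixed, axes as the instrument's. Origin under its underside below the filter's middle. Bed top (on which the filter stands) 40 mm above the origin; fixed grey grooved jaw at its +y side, face at y = +25.5 mm, 92 mm high, its cheeks embrace the filter's last 5 mm with 1.5 mm clearance.
- jaw (a joint): Sliding dark jaw of the clamp in m: 0 closed on the filter (start), grows to 0.018 fully open, along the clamp's -y (to the instrument's front). Stays where left, friction 1.5 N. Closed, it embraces the filter's edge by 5 mm and its hooked lip covers 4 mm of the filter's top edge, so the filter cannot be lifted until it is open.
- jaw_knob (a point): Top centre of the jaw's red upright knob, 16 mm diameter, 42 mm tall, 58 mm from the filter's middle towards the clamp's -y when closed; moves with the jaw. Axes as the clamp's.
- filter: Blue framed filter with amber glass, 50 mm wide (its y), 10 mm thick (its x), 50 mm tall (its z), 70 g; origin at the centre of its underside. Starts standing in the clamp: grip it across its 10 mm thickness near the top edge, whose 12 mm bar is solid metal.
- rack: Cream-grey filter rack on the bench, fixed, 150 (x) x 78 (y) x 32 mm (z), origin under its centre. Two slots 80 mm apart along x, at x = -40 (empty) and x = +40 (holds the spare filter).
- rack_slot (a point): Centre of the empty slot's floor, 8 mm above the bench; axes as the rack's. The slot is 15 mm (x) by 58 mm (y) and 24 mm deep; the filter stands in it with its thickness along x.
- spare_filter: Grey framed filter with green glass, same size, in the rack's other slot; leave it. Origin at the centre of its underside.
- bottle: White wash bottle with screw cap, 72 mm diameter, 158 mm tall, on the bench; leave it. Origin at its underside.
- screwdriver: Screwdriver lying on the far side of the instrument's deck; leave it.
- new_stay: New lid stay (dark gas strut 18 mm thick, 203 mm long) lying on the instrument's rear deck; leave it. Origin at its underside.

How it is judged:
By the outcome, as a careful person would: the job done as asked, in the order asked, and still so for the second after the job is handed in, while the arm keeps its last pose, push and grip.
It also fails if it takes over 64 s, if anything falls off the work surface, if the arm or the gripper's body presses on something with over 40 N, if the wrist force passes 120 N, or if a joint passes its speed limit or range.

## Robot

A 7-joint arm with a two-finger parallel gripper is mounted at the origin on the work surface. World frame = base frame: x ahead of the robot, y to its left, z up, the work surface at z = 0. Lengths are in mm, angles in rad, forces in N, time in s.
With the tool pointing down it reaches from about 425 to 825 mm from the base axis. Payload 3.6 kg.
Tool frame: the origin (TCP) lies midway between the tips of the shut fingers; the grasp point (between the pads) lies 19 mm behind it; z points along the fingers, y is the line along which they close (so a half turn about z gives the same grasp; the last joint's range is limited). The gripper opens to 85 mm and grips with 20 to 120 N. Pads are 22 mm wide; open, the fingers measure 114 mm over their backs; the gripper's body (76 mm by 85 mm) begins 54 mm behind the grasp point. The pads swing forward as they close: fully open they stand 13 mm farther back than shut.
Start: joints at [-1.25, 0.615, -0.013, 1.423, 0.008, 1.103, -0.04], TCP at [220.894, 611.284, 231.297] pointing down, gripper open.
Joint ranges: [-3.12, 3.12], [-0.3, 2.06], [-1.34, 1.32], [0.26, 2.42], [-1.36, 4.5], [0.01, 1.98], [-2.84, 2.84]. Speed limits (rad/s): [2.79, 2.79, 3.14, 3.14, 3.14, 3.14, 3.14].

## Interface

Orientations are given as a unit quaternion [w, x, y, z].
In Python, from workcell import env gives the robot as it stands.
- The arm moves only by the shell command python3 -m inch 'ROWS' [FORCE]. ROWS is a JSON object of lists of equal length, an entry for each row: "claw": the opening, from 0 (shut) to 1 (fully open); "linear": the shift along the tool's x, y, z in cm, a list of three; "twist": the turn, a rotation vector about the tool's x, y, z in degrees, a list of three. A call has 1 to 20 rows; each row is the pose to reach, as a shift and turn from the pose commanded when the call began, along the tool's axes at that moment; what a row does not reach only later rows make up. A row lasts 1/12 s, in which the tool goes at most 41.7 mm and 7.16 degrees, less where a joint would pass 70% of its speed; a pose out of reach is approached as far as the arm can. A call with a gripper value outside its range is refused whole. The fingers move at their own pace and stop on an object; FORCE is the grip in N (left out, the last holds). Time passes only in rows, so rows that repeat a pose let the fingers close. It gives the time, the measured TCP pose, the force, the opening and the grip force at its end, in the units of the state.
- env.get_obs(): the state, without advancing time (a new reading comes with each control period).
- env.camera(name): name is "scene" or "top"; returns a dict with "color" (384x512x3 uint8, red, green, blue), "depth" (384x512 float32, mm along the optical axis (not along the pixel's ray), 0 where there is no reading), "camera_matrix" (3x3 intrinsics, pixels), "dist_coeffs" ([k1, k2, p1, p2, k3] as OpenCV has them; the pictures are not rectified), "world_from_camera" (4x4, takes a point from camera to world coordinates). Camera axes: x right, y down, z forward; pixel columns grow to the right and rows downward; lengths in mm; the calibration is good to about 2 mm. A picture is of the moment at which its call begins.
- env.finish_job(): hands the job in; it is judged then, once.
The state is a dict: "t": time; "joint_positions": joint angles; "dq": joint speeds; "joint_efforts": joint torques, N m; "eef_pos": TCP position; "tool_rot": TCP orientation; "ft_force": force on the tool from outside, world axes, zero at the start; "torque": the same for the moment, N m; "width": opening from 0.0 (shut) to 1.0 (fully open); "grasp_force": force on a finger pad.
Only numpy, scipy, OpenCV 4.12 (cv2) and the standard library are available. Lean on these libraries where they do the work, as an engineer would, in place of code of your own. Each camera call takes 0.05 s, during which the arm holds its last target. There are 200 camera calls.

## Working session

There is one attempt and no reset: what is moved stays moved. The work goes in short steps, Python scripts to look and compute and a shell command to move; the robot and the scene stay as the last step left them, time stands still between calls to the robot, and variables do not carry over. Pictures are saved under pics/ and viewed, at most 11 in all, crops included, and the job is handed in when it is done.

```bash
ls; mkdir -p pics; cat > h.py <<'E'
import numpy as np,cv2
from workcell import env
def cap(name,fn=None):
    c=env.camera(name); 
    if fn: cv2.imwrite('pics/'+fn,c['color'][:,:,::-1])
    return c
def world(c,mask=None):
    h,w=c['depth'].shape
    u,v=np.meshgrid(np.arange(w),np.arange(h))
    p=cv2.undistortPoints(np.stack([u,v],-1).reshape(-1,1,2).astype(float),np.array(c['camera_matrix']),np.array(c['dist_coeffs'])).reshape(h,w,2)
    d=c['depth'].astype(float)
    P=np.dstack([p[...,0]*d,p[...,1]*d,d])
    T=np.array(c['world_from_camera'])
    W=P@T[:3,:3].T+T[:3,3]; W[d==0]=np.nan
    return W
E
python3 - <<'E'
from h import *
a=cap('scene');b=cap('top')
np.savez('c0.npz',sw=world(a),tw=world(b),sc=a['color'],tc=b['color'])
cv2.imwrite('pics/a.png',np.vstack([a['color'],b['color']])[:,:,::-1][:,:] if 0 else cv2.resize(np.hstack([a['color'],b['color']])[:,:,::-1],(800,300)))
cv2.imwrite('pics/top.png',cv2.resize(b['color'],(800,600))[:,:,::-1]);cv2.imwrite('pics/scene.png',cv2.resize(a['color'],(800,600))[:,:,::-1])
print(np.round(a['world_from_camera'],2),np.round(b['world_from_camera'],2)); print(env.get_obs())
E
```

```text
pics
[[ 1.10000e-01  6.50000e-01 -7.50000e-01  1.48175e+03]
 [ 9.90000e-01 -6.00000e-02  9.00000e-02 -9.40000e+01]
 [ 1.00000e-02 -7.60000e-01 -6.60000e-01  8.70460e+02]
 [ 0.00000e+00  0.00000e+00  0.00000e+00  1.00000e+00]] [[-0.00000e+00 -9.70000e-01  2.30000e-01  3.22890e+02]
 [-1.00000e+00  0.00000e+00  0.00000e+00  3.40000e+01]
 [-0.00000e+00 -2.30000e-01 -9.70000e-01  1.34075e+03]
 [ 0.00000e+00  0.00000e+00  0.00000e+00  1.00000e+00]]
{'t': 0.1, 'joint_positions': array([-1.25051993,  0.61584859, -0.01260754,  1.42472576,  0.0080839 ,
        1.10339284, -0.04040428]), 'dq': array([-4.95394878e-05, -2.14056185e-03, -1.40398939e-03, -2.66913783e-03,
        1.01769548e-04,  1.28631157e-03, -2.47816179e-05]), 'joint_efforts': array([ 1.58473718e-03, -4.70384502e+01,  2.60449089e-01, -1.71572578e+01,
        1.01574601e-02,  5.95638208e-03, -1.57168369e-06]), 'eef_pos': array([220.67270506, 610.67348996, 230.24133765]), 'tool_rot': array([-1.90842781e-04,  1.72497706e-01,  9.85009234e-01, -1.14662192e-03]), 'ft_force': array([ 0.34373319, -0.38646968, -0.2248352 ]), 'torque': array([-0.00400432, -0.07658596,  0.01995495]), 'grasp_force': 0.0, 'width': 1.002380947244787}
```

View pics/top.png

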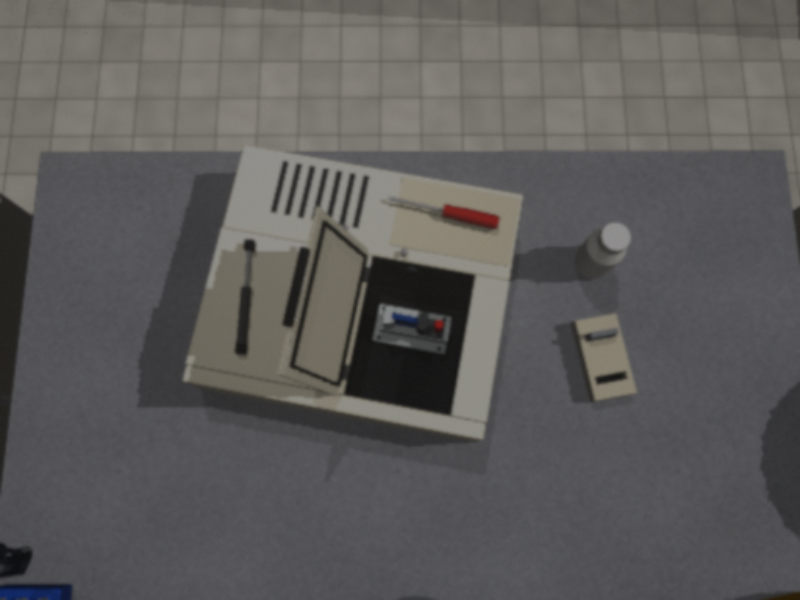

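View pics/scene.png

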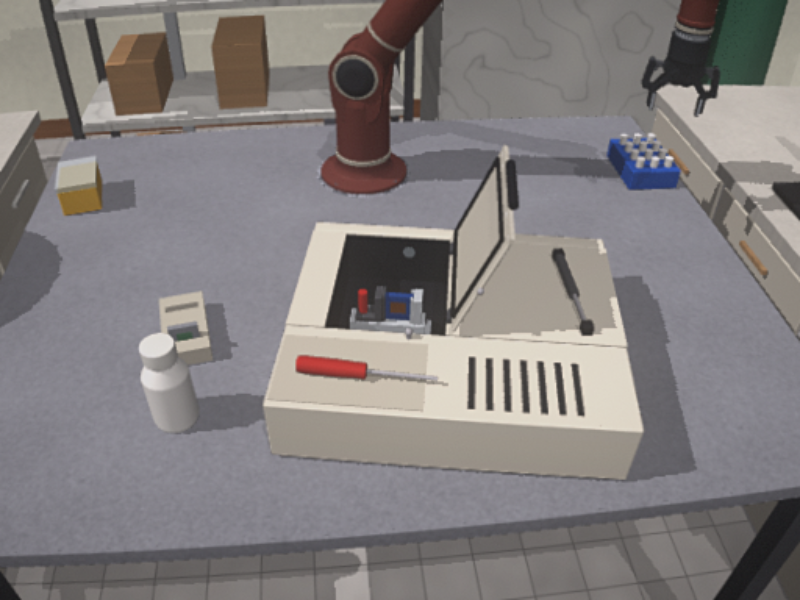

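The top view shows the clamp near (415,325), red knob at (438,326), rack at (605,357) with its empty slot at (611,378), and lid rail at (297,287), with the arm out of the way. The scene view confirms this, with the rail at about (510,180).

```bash
python3 - <<'E'
from h import *
z=np.load('c0.npz');W=z['tw'];C=z['tc'];S=z['sw'];SC=z['sc']
def box(l,m,r0,r1,c0,c1):
    M=np.zeros(m.shape,bool);M[r0:r1,c0:c1]=m[r0:r1,c0:c1];return M
hsv=cv2.cvtColor(C,cv2.COLOR_RGB2HSV);hs=cv2.cvtColor(SC,cv2.COLOR_RGB2HSV)
def rep(n,W,m):
    P=W[m];P=P[~np.isnan(P[:,0])]
    if len(P)<4: print(n,len(P));return
    r=cv2.minAreaRect(P[:,:2].astype(np.float32))
    print(n,len(P),'mean',P.mean(0).round(1),'med',np.median(P,0).round(1),'z',np.percentile(P[:,2],[2,50,98]).round(1),'rect',np.round(r[0],1),np.round(r[1],1),round(r[2],1))
    return P
k=1/1.5625
f=lambda a,b,c,d:(int(c*k),int(d*k),int(a*k),int(b*k))
red=((hsv[...,0]<8)|(hsv[...,0]>172))&(hsv[...,1]>130)&(hsv[...,2]>60)
blue=(hsv[...,0]>100)&(hsv[...,0]<130)&(hsv[...,1]>120)&(hsv[...,2]>50)
rep('knob',W,box(0,red,*f(420,455,310,345)))
rep('filter',W,box(0,blue,*f(380,440,305,340)))
ok=np.ones(red.shape,bool)
rep('racktop',W,box(0,(W[...,2]>24)&(W[...,2]<40),*f(565,645,305,410)))
rep('slot',W,box(0,(hsv[...,2]<60),*f(590,632,365,390)))
rep('slotspare',W,box(0,(W[...,2]>45),*f(580,622,320,345)))
rep('deck',W,box(0,(W[...,2]>114)&(W[...,2]<126),*f(180,530,140,450)))
rep('rail',W,box(0,(hsv[...,2]<60)&(W[...,2]>250),*f(270,320,230,340)))
rep('floor',W,box(0,(W[...,2]<30),*f(360,470,260,410)))
rep('panel',W,box(0,(hsv[...,2]>90)&(W[...,2]>140),*f(270,375,200,400)))
reds=((hs[...,0]<8)|(hs[...,0]>172))&(hs[...,1]>130)&(hs[...,2]>60)
bl=(hs[...,0]>100)&(hs[...,0]<130)&(hs[...,1]>120)&(hs[...,2]>50)
rep('knobS',S,box(0,reds,*f(350,372,280,320)))
rep('filterS',S,box(0,bl,*f(380,420,285,325)))
rep('railS',S,box(0,(hs[...,2]<60)&(S[...,2]>240),*f(495,525,150,215)))
rep('deckS',S,box(0,(S[...,2]>114)&(S[...,2]<126),*f(260,640,220,480)))
rep('racktopS',S,box(0,(S[...,2]>27)&(S[...,2]<38),*f(150,220,285,370)))
a=C[int(190*.64*1)-0:,:] 
crop=C[185:275,160:310];crop2=C[195:265,355:415]
im=np.hstack([cv2.resize(crop,(500,300),interpolation=2),cv2.resize(crop2,(257,300),interpolation=2)]);im2=cv2.resize(SC[170:230,200:300],(500,300),interpolation=2);im3=cv2.resize(SC[180:240,95:146],(257,300),interpolation=2)
im=np.vstack([im,np.hstack([im2,im3])])
cv2.imwrite('pics/crop.png',np.clip(im[:,:,::-1].astype(int)*1.6,0,255))
E
```

```text
knob 27 mean [571.6 -41.6 107.8] med [571.7 -42.5 110.5] z [ 69.5 110.5 115.4] rect [573.8 -40.1] [20.2 13.8] 35.3
filter 45 mean [581.2  17.9 110.2] med [580.5  17.1 110.3] z [106.7 110.3 113.4] rect [581.1  17.5] [39.5  7.9] 77.7
racktop 1225 mean [ 524.9 -349.8   31.6] med [ 525.2 -349.6   31.7] z [25.5 31.7 37.4] rect [ 525.8 -351.1] [151.5  79.9] 9.4
slot 72 mean [ 489.3 -363.     9.1] med [ 489.2 -364.     8.8] z [ 3.6  8.8 21.5] rect [ 486.8 -353. ] [14.3 66.5] 16.4
slotspare 75 mean [ 564.7 -343.8   56.5] med [ 564.8 -343.8   57.1] z [47.4 57.1 61.4] rect [ 565.1 -344.2] [10.4 50. ] 10.8
deck 18155 mean [658.9 114.8 120. ] med [689.  129.6 120. ] z [115.  120.  124.9] rect [639.7  99.9] [521.2 445.4] 79.0
rail 438 mean [583.6 174.9 312. ] med [583.1 175.4 318.5] z [289.6 318.5 324.3] rect [587.8 173.8] [ 26.  147.6] 78.8
floor 4255 mean [553.5   5.7  20.5] med [540.    6.9  20.2] z [14.3 20.2 28.6] rect [557.8   6. ] [182.7 240.4] 79.1
panel 3101 mean [574.1 144.  230.5] med [571.8 143.4 230.9] z [151.9 230.9 307.2] rect [582.3 140.3] [ 78.4 269. ] 78.9
knobS 83 mean [576.4 -43.5  97.5] med [577.2 -43.2  99.8] z [ 74.5  99.8 115.1] rect [573.9 -43.7] [13.3 18.4] 86.1
filterS 89 mean [585.6  16.7 104.8] med [586.4  17.6 108.4] z [ 77.  108.4 112.3] rect [584.1  15.5] [40.5 14.5] 73.7
railS 234 mean [583.8 174.  311.6] med [590.  174.4 318.6] z [291.2 318.6 322.1] rect [562.  177.2] [ 25.5 174.6] 80.1
deckS 19570 mean [708.8 109.7 120.1] med [733.1 133.  120.2] z [116.1 120.2 123.7] rect [640.5  99.2] [523.1 451. ] 79.2
racktopS 806 mean [ 524.2 -348.7   32.2] med [ 518.1 -345.9   32.3] z [28.1 32.3 36.2] rect [ 528.4 -352.5] [157.9  78.3] 10.7[ WARN:0@0.596] global loadsave.cpp:1063 imwrite_ Unsupported depth image for selected encoder is fallbacked to CV_8U.
```

View pics/crop.png

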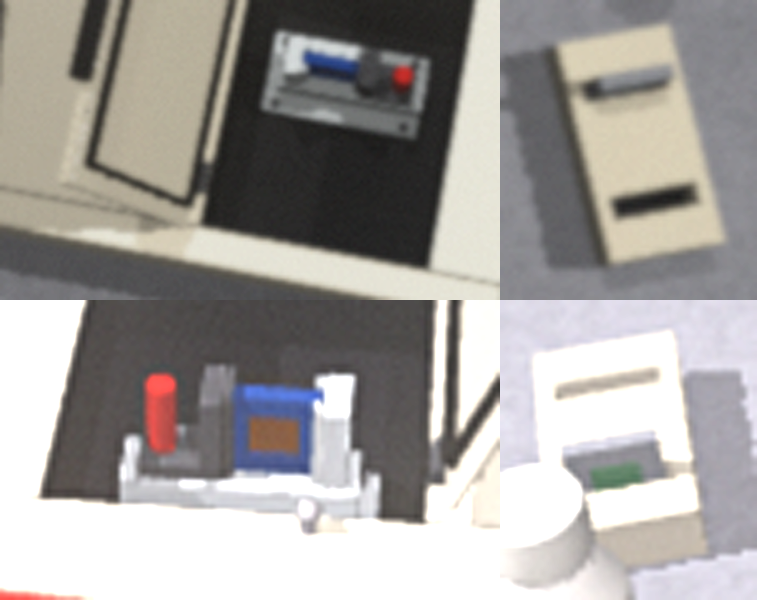

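Crops: the knob and jaw stand at the clamp's -y side, the filter's blue top bar lies between the jaws, and the rack's front slot (near the robot) is empty. Instrument yaw is about -11°, rack yaw about +10°.

```bash
cat >> h.py <<'E'
from scipy.spatial.transform import Rotation as Ro
D=np.radians
IX=np.array([np.cos(D(11)),-np.sin(D(11)),0]);IY=np.array([np.sin(D(11)),np.cos(D(11)),0]);Z=np.array([0,0,1.])
def R_of(y,z):
    y=np.array(y,float);z=np.array(z,float);y/=np.linalg.norm(y);z/=np.linalg.norm(z)
    return Ro.from_matrix(np.stack([np.cross(y,z),y,z],1))
def cur():
    o=env.get_obs();q=o['tool_rot'];return np.array(o['eef_pos']),Ro.from_quat([q[1],q[2],q[3],q[0]]),o
def plan(targets):
    "targets: list of (pos, Rotation or None); prints shifts from the pose now"
    p,R,o=cur()
    print('t',o['t'],'p',p.round(1),'w',round(o['width'],3),'g',round(float(o['grasp_force']),1))
    for q,T in targets:
        T=T or R
        print('lin',(R.inv().apply(np.array(q)-p)/10).round(2),'twist',np.degrees((R.inv()*T).as_rotvec()).round(1))
RC=R_of(IX,-Z)
E
python3 - <<'E'
from h import *
p,R,o=cur()
k=np.array([571.7,-44.7,0])
plan([(p+[60,-60,200],RC),(k+Z*430,RC),(k+Z*200,RC)])
E
```

```text
t 0.1 p [220.7 610.7 230.2] w 1.002 g 0.0
lin [ -7.68  -3.65 -19.99] twist [-0.1  0.1 81.1]
lin [-55.29 -49.75 -19.86] twist [-0.1  0.1 81.1]
lin [-55.28 -49.7    3.14] twist [-0.1  0.1 81.1]
```

```bash
python3 -m inch '{"claw":[1,1,1,1,1,1,0.5,0.5,0.5,0.5,0.5,0.5,0.5,0.5,0.5,0.5,0.5,0.5,0.5,0.5],"linear":[[-2,-1,-4],[-4,-2,-8],[-6,-3,-12],[-7,-3.6,-16],[-7.7,-3.7,-20],[-10,-6,-20],[-13,-8.7,-20],[-16,-11.7,-20],[-19,-14.7,-20],[-22,-17.7,-20],[-25,-20.7,-20],[-28,-23.5,-20],[-31,-26.3,-20],[-34,-29.2,-20],[-37,-32,-20],[-40,-35,-20],[-43,-38,-20],[-46,-41,-20],[-49,-44,-20],[-52,-47,-20]],"twist":[[0,0,4],[0,0,8],[0,0,12],[0,0,16],[0,0,20],[0,0,24],[0,0,28],[0,0,32],[0,0,36],[0,0,40],[0,0,45],[0,0,50],[0,0,54],[0,0,58],[0,0,62],[0,0,66],[0,0,70],[0,0,74],[0,0,78],[0,0,81]]}' 30
python3 - <<'E'
from h import *
k=np.array([571.7,-44.7,0])
plan([(k+Z*430,RC),(k+Z*200,RC),(k+Z*140,RC)])
E
```

```text
t: 1.77
eef_pos: [548.3, -4.6, 431.0]
tool_rot: [-0.0, 0.772, 0.636, -0.0]
ft_force: [1.0, 1.2, -0.4]
width: 0.501
grasp_force: 0.0
t 1.7667 p [548.3  -4.6 431. ] w 0.501 g 0.0
lin [-3.49  3.06  0.1 ] twist [-0. -0. -0.]
lin [-3.49  3.08 23.1 ] twist [-0. -0. -0.]
lin [-3.5   3.09 29.1 ] twist [-0. -0. -0.]
```

```bash
python3 -m inch '{"claw":[0.5,0.5,0.5,0.5,0.5,0.5,0.5,0.5,0.5,0.5,0.5,0.5,0.5,0.5],"linear":[[-1.75,1.5,0],[-3.5,3.1,1],[-3.5,3.1,4],[-3.5,3.1,8],[-3.5,3.1,12],[-3.5,3.1,16],[-3.5,3.1,20],[-3.5,3.1,23],[-3.5,3.1,25],[-3.5,3.1,26.5],[-3.5,3.1,28],[-3.5,3.1,29],[-3.5,3.1,29],[-3.5,3.1,29]],"twist":[[0,0,0],[0,0,0],[0,0,0],[0,0,0],[0,0,0],[0,0,0],[0,0,0],[0,0,0],[0,0,0],[0,0,0],[0,0,0],[0,0,0],[0,0,0],[0,0,0]]}'
python3 - <<'E'
from h import *
a=cap('scene');b=cap('top')
c=cv2.resize(a['color'][140:230,190:310],(400,300),interpolation=2);d=cv2.resize(b['color'][170:260,215:335],(400,300),interpolation=2)
cv2.imwrite('pics/k1.png',np.clip(np.hstack([c,d])[:,:,::-1]*1.5,0,255).astype(np.uint8))
k=np.array([571.7,-44.7,0])
plan([(k+Z*86,RC)])
E
```

```text
t: 2.93
eef_pos: [571.8, -43.1, 141.1]
tool_rot: [-0.0, 0.771, 0.637, -0.0]
ft_force: [0.2, 0.1, 1.3]
width: 0.503
grasp_force: 0.0
t 3.0333 p [572.7 -43.3 142.3] w 0.501 g 0.0
lin [-0.15 -0.08  5.63] twist [ 0.1 -0.   0.1]
```

View pics/k1.png

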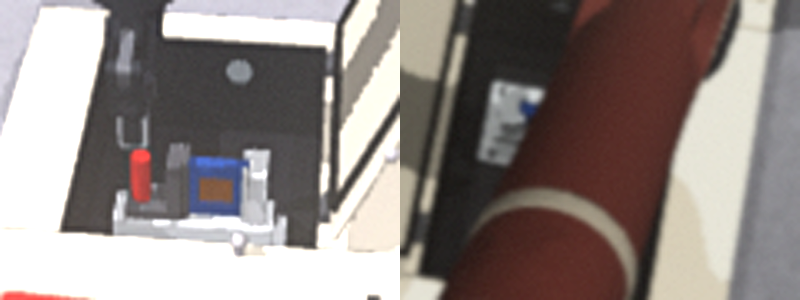

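The fingers hang over the red knob at about (130,130) in the left crop, slightly above it. The top camera is blocked by the arm. Descending.

```bash
python3 -m inch '{"claw":[0.5,0.5,0.5,0.5,0.5,0.5,0.5,0,0,0,0,0,0],"linear":[[-0.15,-0.1,1],[-0.15,-0.1,2],[-0.15,-0.1,3],[-0.15,-0.1,4],[-0.15,-0.1,5],[-0.15,-0.1,5.6],[-0.15,-0.1,5.6],[-0.15,-0.1,5.6],[-0.15,-0.1,5.6],[-0.15,-0.1,5.6],[-0.15,-0.1,5.6],[-0.15,-0.1,5.6],[-0.15,-0.1,5.6]],"twist":[[0,0,0],[0,0,0],[0,0,0],[0,0,0],[0,0,0],[0,0,0],[0,0,0],[0,0,0],[0,0,0],[0,0,0],[0,0,0],[0,0,0],[0,0,0]]}' 30
```

```text
t: 4.12
eef_pos: [570.6, -44.5, 85.7]
tool_rot: [0.0, 0.771, 0.637, 0.0]
ft_force: [-0.9, 0.9, 1.9]
width: 0.175
grasp_force: 29.4
```

```bash
python3 -m inch '{"claw":[0,0,0,0,0,0,0,0,0,0,0,0],"linear":[[-0.2,0,0],[-0.4,0,0],[-0.6,0,0],[-0.8,0,0],[-1,0,0],[-1.2,0,0],[-1.4,0,0],[-1.6,0,0],[-1.75,0,0],[-1.9,0,0],[-1.9,0,0],[-1.9,0,0]],"twist":[[0,0,0],[0,0,0],[0,0,0],[0,0,0],[0,0,0],[0,0,0],[0,0,0],[0,0,0],[0,0,0],[0,0,0],[0,0,0],[0,0,0]]}' 30
```

```text
t: 5.12
eef_pos: [567.2, -62.3, 85.7]
tool_rot: [-0.001, 0.771, 0.637, 0.001]
ft_force: [-1.2, 3.2, 6.6]
width: 0.174
grasp_force: 29.8
```

```bash
python3 -m inch '{"claw":[0.5,0.5,0.5,0.5,0.5,0.5,0.5,0.5,0.5,0.5,0.5,0.5,0.5,0.5,0.5],"linear":[[0,0,0],[0,0,0],[0,0,0],[0,0,-1],[0,0,-3],[0,0,-5],[0,0,-6.5],[1,0,-7],[3,0,-7],[5,0,-7],[7,0,-7],[7.9,0,-7],[7.9,0,-6.5],[7.9,0,-5.5],[7.9,0,-5.5]],"twist":[[0,0,0],[0,0,0],[0,0,0],[0,0,0],[0,0,0],[0,0,0],[0,0,0],[0,0,0],[0,0,0],[0,0,0],[0,0,0],[0,0,0],[0,0,0],[0,0,0],[0,0,0]]}'
python3 - <<'E'
from h import *
a=cap('scene')
c=cv2.resize(a['color'][140:230,190:310],(800,600),interpolation=2)
cv2.imwrite('pics/k2.png',np.clip(c[:,:,::-1]*1.5,0,255).astype(np.uint8))
plan([(np.array([582.1,15.5,86]),RC)])
E
```

```text
t: 6.37
eef_pos: [580.1, 12.9, 138.0]
tool_rot: [-0.001, 0.772, 0.636, -0.002]
ft_force: [-1.0, 0.3, 0.9]
width: 0.503
grasp_force: 0.0
t 6.4167 p [580.5  12.6 138.8] w 0.496 g 0.0
lin [0.33 0.12 5.28] twist [-0.2  0.1 -0. ]
```

View pics/k2.png

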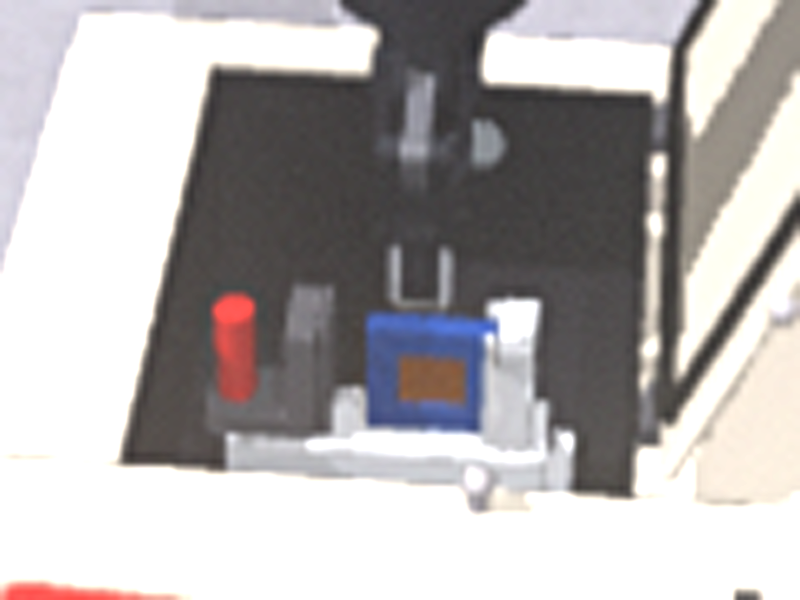

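The jaw is clear of the filter, which is fully visible at (367–495, 315–430). The fingers sit above it at about (420,275), so I'll shift slightly and descend.

```bash
python3 -m inch '{"claw":[0.5,0.5,0.5,0.5,0.5,0.5,0.5,0,0,0,0,0,0,0],"linear":[[0.3,0.1,1],[0.3,0.1,2],[0.3,0.1,3],[0.3,0.1,4],[0.3,0.1,5],[0.3,0.1,5.3],[0.3,0.1,5.3],[0.3,0.1,5.3],[0.3,0.1,5.3],[0.3,0.1,5.3],[0.3,0.1,5.3],[0.3,0.1,5.3],[0.3,0.1,5.3],[0.3,0.1,5.3]],"twist":[[0,0,0],[0,0,0],[0,0,0],[0,0,0],[0,0,0],[0,0,0],[0,0,0],[0,0,0],[0,0,0],[0,0,0],[0,0,0],[0,0,0],[0,0,0],[0,0,0]]}' 40
python3 -m inch '{"claw":[0,0,0,0,0,0,0,0,0,0,0,0],"linear":[[-0.1,0,-0.5],[-0.1,0,-1],[-0.1,0,-1.5],[-0.1,0,-2.5],[-0.1,0,-4],[-0.1,0,-6],[-0.1,0,-8],[-0.1,0,-10],[-0.1,0,-12],[-0.1,0,-14],[-0.1,0,-14],[-0.1,0,-14]],"twist":[[0,0,0],[0,0,0],[0,0,0],[0,0,0],[0,0,0],[0,0,0],[0,0,0],[0,0,0],[0,0,0],[0,0,0],[0,0,0],[0,0,0]]}' 40
python3 - <<'E'
from h import *
RS=R_of([np.cos(D(10)),np.sin(D(10)),0],-Z)
s=np.array([486.4,-357.9,0])
plan([(s+Z*225,RS),(s+Z*100,RS)])
a=cap('scene')
c=cv2.resize(a['color'][90:230,150:336],(800,600),interpolation=2)
cv2.imwrite('pics/k3.png',np.clip(c[:,:,::-1]*1.5,0,255).astype(np.uint8))
# filter z extents
W=world(a);hs=cv2.cvtColor(a['color'],cv2.COLOR_RGB2HSV)
m=(hs[...,0]>100)&(hs[...,0]<130)&(hs[...,1]>120)&(hs[...,2]>50)&(W[...,1]<80)&(W[...,1]>-60)
P=W[m];print(len(P),np.percentile(P,[2,50,98],axis=0).round(1))
E
```

```text
t: 7.58
eef_pos: [584.1, 17.2, 87.9]
tool_rot: [0.0, 0.771, 0.637, 0.001]
ft_force: [1.0, -0.1, 3.5]
width: 0.107
grasp_force: 42.6
t: 8.58
eef_pos: [583.8, 16.2, 228.9]
tool_rot: [0.001, 0.771, 0.637, 0.001]
ft_force: [0.6, 0.9, -0.5]
width: 0.106
grasp_force: 42.2
t 8.5833 p [583.8  16.2 228.9] w 0.106 g 42.2
lin [-38.57  -2.52   0.35] twist [  0.2  -0.  -20.9]
lin [-38.58  -2.55  12.85] twist [  0.2  -0.  -20.9]
193 [[580.6  -9.9 202.9]
 [587.1  11.3 223.6]
 [593.7  34.7 252.1]]
```

View pics/k3.png

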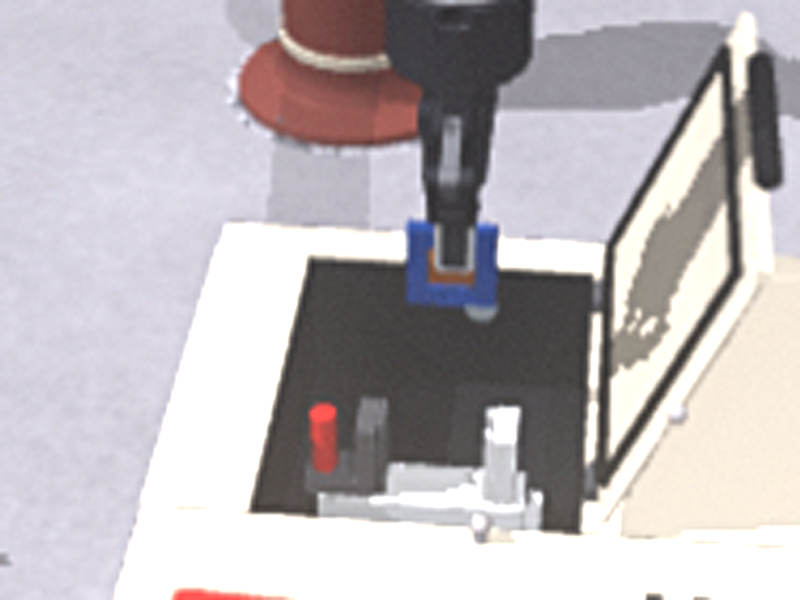

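The filter hangs upright in the fingers at (408–497, 220–303) and the clamp is empty. Next I'll refine the slot position with rays onto the rack's top plane.

```bash
python3 - <<'E'
from h import *
def ray(c,uv,z):
    p=cv2.undistortPoints(np.array(uv,float).reshape(-1,1,2),np.array(c['camera_matrix']),np.array(c['dist_coeffs'])).reshape(-1,2)
    T=np.array(c['world_from_camera']);d=np.c_[p,np.ones(len(p))]@T[:3,:3].T;o=T[:3,3]
    return o+d*((z-o[2])/d[:,2])[:,None]
for n,(r0,r1,c0,c1) in dict(top=(195,265,355,415),scene=(180,215,98,140)).items():
    c=env.camera(n);W=world(c);g=c['color'].astype(int).sum(2)/3
    hsv=cv2.cvtColor(c['color'],cv2.COLOR_RGB2HSV)
    s=np.s_[r0:r1,c0:c1]
    u,v=np.meshgrid(np.arange(c0,c1),np.arange(r0,r1));uv=np.stack([u,v],-1).reshape(-1,2)
    X=ray(c,uv,32);gg=g[s].ravel()
    ex=np.array([np.cos(D(10)),np.sin(D(10)),0]);ey=np.array([-ex[1],ex[0],0])
    L=np.c_[(X-[486.4,-357.9,0])@ex,(X-[486.4,-357.9,0])@ey]
    # profiles
    m=abs(L[:,1])<18
    pr=[(q,round(gg[m&(abs(L[:,0]-q)<1.5)].mean())) for q in range(-45,31,3) if (m&(abs(L[:,0]-q)<1.5)).any()];print(n,'x',pr)
    m=abs(L[:,0])<4
    print('y',[(q,round(gg[m&(abs(L[:,1]-q)<1.5)].mean())) for q in range(-51,52,3) if (m&(abs(L[:,1]-q)<1.5)).any()])
    # angle of the slot: dark-row centroids at both halves
    for a,b in((-24,-8),(-8,8),(8,24)):
        k=(L[:,1]>a)&(L[:,1]<b)&(abs(L[:,0])<14);w=np.clip(np.percentile(gg[k],90)-gg[k],0,None);print(a,b,(w*L[k,0]).sum()/w.sum())
E
```

```text
top x [(-45, 82), (-42, 82), (-39, 82), (-36, 89), (-33, 115), (-30, 132), (-27, 135), (-24, 135), (-21, 135), (-18, 136), (-15, 136), (-12, 134), (-9, 120), (-6, 78), (-3, 40), (0, 25), (3, 28), (6, 58), (9, 103), (12, 128), (15, 135), (18, 136), (21, 135), (24, 136), (27, 135), (30, 135)]
y [(-51, 94), (-48, 95), (-45, 94), (-42, 103), (-39, 117), (-36, 130), (-33, 129), (-30, 105), (-27, 71), (-24, 49), (-21, 37), (-18, 28), (-15, 31), (-12, 28), (-9, 27), (-6, 27), (-3, 26), (0, 30), (3, 31), (6, 30), (9, 30), (12, 27), (15, 28), (18, 34), (21, 31), (24, 38), (27, 67), (30, 111), (33, 131), (36, 122), (39, 92), (42, 57), (45, 49), (48, 57), (51, 63)]
-24 -8 0.8954369648273616
-8 8 0.6717504516417728
8 24 0.5002578437444823
scene x [(-45, 143), (-42, 143), (-39, 143), (-36, 160), (-33, 178), (-30, 187), (-27, 190), (-24, 189), (-21, 189), (-18, 189), (-15, 191), (-12, 191), (-9, 174), (-6, 144), (-3, 124), (0, 115), (3, 116), (6, 132), (9, 172), (12, 186), (15, 191), (18, 190), (21, 189), (24, 188), (27, 189), (30, 189)]
y [(-51, 144), (-48, 146), (-45, 143), (-42, 145), (-39, 180), (-36, 191), (-33, 168), (-30, 124), (-27, 116), (-24, 116), (-21, 116), (-18, 114), (-15, 122), (-12, 118), (-9, 115), (-6, 116), (-3, 115), (0, 124), (3, 118), (6, 116), (9, 116), (12, 116), (15, 122), (18, 121), (21, 115), (24, 116), (27, 138), (30, 177), (33, 192), (36, 162), (39, 142), (42, 134), (45, 142), (48, 144), (51, 146)]
-24 -8 0.4212394044999739
-8 8 0.6577806148866171
8 24 0.6449007403402978
```

```bash
python3 -m inch '{"claw":[0,0,0,0,0,0,0,0,0,0,0,0,0,0,0,0,0],"linear":[[-1,0,0],[-3,-0.2,0],[-6,-0.4,0],[-9,-0.6,0],[-12,-0.8,0],[-15,-1,0],[-18,-1.2,0],[-21,-1.4,0],[-24,-1.6,0],[-27,-1.8,0],[-30,-2,0],[-33,-2.2,0],[-36,-2.4,0],[-37.6,-2.5,0],[-38.4,-2.5,0],[-38.4,-2.5,0],[-38.4,-2.5,0]],"twist":[[0,0,-2],[0,0,-4],[0,0,-6],[0,0,-8],[0,0,-10],[0,0,-12],[0,0,-14],[0,0,-16],[0,0,-18],[0,0,-20],[0,0,-21],[0,0,-21],[0,0,-21],[0,0,-21],[0,0,-21],[0,0,-21],[0,0,-21]]}' 40
python3 - <<'E'
from h import *
RS=R_of([np.cos(D(10)),np.sin(D(10)),0],-Z)
s=np.array([486.7,-355.8,0])
plan([(s+Z*70,RS),(s+Z*36.5,RS)])
E
```

```text
t: 10.15
eef_pos: [486.7, -354.8, 226.4]
tool_rot: [-0.001, 0.642, 0.767, 0.001]
ft_force: [0.3, 0.6, -1.5]
width: 0.105
grasp_force: 42.1
t 10.15 p [ 486.7 -354.8  226.4] w 0.105 g 42.1
lin [-0.14 -0.   15.63] twist [-0.  -0.1  0.2]
lin [-0.15 -0.   18.98] twist [-0.  -0.1  0.2]
```

```bash
python3 -m inch '{"claw":[0,0,0,0,0,0,0,0,0],"linear":[[-0.1,0,2],[-0.1,0,5],[-0.1,0,8],[-0.1,0,11],[-0.1,0,13],[-0.1,0,14.5],[-0.1,0,15.2],[-0.1,0,15.2],[-0.1,0,15.2]],"twist":[[0,0,0],[0,0,0],[0,0,0],[0,0,0],[0,0,0],[0,0,0],[0,0,0],[0,0,0],[0,0,0]]}' 40
python3 - <<'E'
from h import *
RS=R_of([np.cos(D(10)),np.sin(D(10)),0],-Z)
s=np.array([486.7,-355.8,0])
plan([(s+Z*36.5,RS)])
a=cap('scene');b=cap('top')
c=cv2.resize(a['color'][150:240,80:200],(400,300),interpolation=2);d=cv2.resize(b['color'][185:275,325:445],(400,300),interpolation=2)
cv2.imwrite('pics/k4.png',np.clip(np.hstack([c,d])[:,:,::-1]*1.3,0,255).astype(np.uint8))
W=world(a);hs=cv2.cvtColor(a['color'],cv2.COLOR_RGB2HSV)
m=(hs[...,0]>100)&(hs[...,0]<130)&(hs[...,1]>120)&(hs[...,2]>50)&(W[...,1]<-300)&(W[...,1]>-420)&(W[...,0]<560)
P=W[m];print(len(P),np.percentile(P,[2,50,98],axis=0).round(1))
L=(P-[487,-357.8,0])@RS.as_matrix();print('slot-local (y,x)',np.percentile(L[:,:2],[3,50,97],axis=0).round(1))
E
```

```text
t: 10.9
eef_pos: [487.6, -356.0, 75.6]
tool_rot: [0.0, 0.641, 0.767, 0.0]
ft_force: [0.2, 0.1, -0.4]
width: 0.106
grasp_force: 42.1
t 10.9 p [ 487.6 -356.    75.6] w 0.106 g 42.1
lin [ 0.03 -0.08  3.91] twist [ 0.  -0.   0.2]
76 [[ 483.4 -380.7   52. ]
 [ 491.5 -360.6   79.3]
 [ 499.4 -337.6  100.4]]
slot-local (y,x) [[-23.4  -0. ]
 [ -6.2   3.9]
 [ 20.    8.8]]
```

View pics/k4.png

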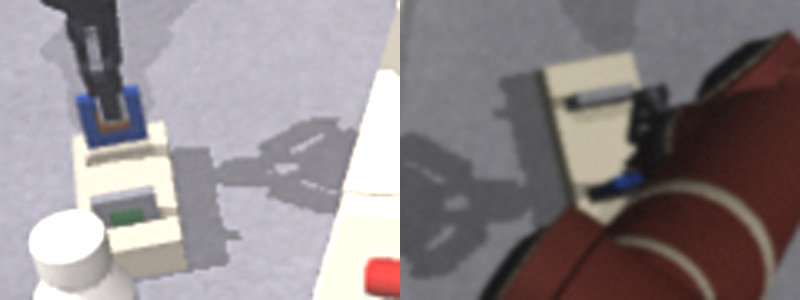

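The filter hangs over the empty slot at about (110,140) left and (610,188) right, aligned to 1–2 mm. Lowering.

```bash
python3 -m inch '{"claw":[0,0,0,0,0,0,0,0,0,0],"linear":[[0.12,0,0.5],[0.15,0,1],[0.15,0,1.5],[0.15,0,2],[0.15,0,2.5],[0.15,0,3],[0.15,0,3.4],[0.15,0,3.7],[0.15,0,3.8],[0.15,0,3.8]],"twist":[[0,0,0],[0,0,0],[0,0,0],[0,0,0],[0,0,0],[0,0,0],[0,0,0],[0,0,0],[0,0,0],[0,0,0]]}' 40
```

```text
t: 11.83
eef_pos: [486.1, -355.6, 36.9]
tool_rot: [-0.0, 0.642, 0.767, -0.0]
ft_force: [-0.2, 0.7, -0.9]
width: 0.102
grasp_force: 42.2
```

```bash
python3 -m inch '{"claw":[0,0,0.15,0.25,0.35,0.35,0.35,0.35,0.35,0.35,0.35,0.35,0.35,0.35,0.35,0.35],"linear":[[0,0,0.1],[0,0,0.1],[0,0,0.1],[0,0,0.1],[0,0,0.1],[0,0,0.1],[0,0,-1],[0,0,-3],[0,0,-6],[0,0,-10],[0,0,-14],[0,0,-18],[0,0,-22],[0,0,-26],[0,0,-30],[0,0,-30]],"twist":[[0,0,0],[0,0,0],[0,0,0],[0,0,0],[0,0,0],[0,0,0],[0,0,0],[0,0,0],[0,0,0],[0,0,0],[0,0,0],[0,0,0],[0,0,0],[0,0,0],[0,0,0],[0,0,0]]}'
python3 - <<'E'
from h import *
a=cap('scene');b=cap('top')
c=cv2.resize(a['color'][150:240,80:200],(400,300),interpolation=2);d=cv2.resize(b['color'][185:275,325:445],(400,300),interpolation=2)
cv2.imwrite('pics/k5.png',np.clip(np.hstack([c,d])[:,:,::-1]*1.3,0,255).astype(np.uint8))
# rail
for n in (a,b):
    W=world(n);v=cv2.cvtColor(n['color'],cv2.COLOR_RGB2HSV)[...,2]
    L=W@np.stack([IX,IY,Z],1)
    m=(v<60)&(W[...,2]>280)&(W[...,1]>100)&(W[...,1]<240)&(W[...,0]>480)&(W[...,0]<700)
    P=L[m];print(len(P),np.percentile(P,[2,50,98],axis=0).round(1))
    m=(v>90)&(W[...,2]>140)&(W[...,2]<330)&(W[...,1]>90)&(W[...,1]<240)&(W[...,0]>450)&(W[...,0]<720)
    P=L[m];f=np.polyfit(P[:,2],P[:,1],1);print('panel',len(P),np.percentile(P,[1,99],axis=0).round(1),'lean',np.arctan(f[0]),'y at 124,320',np.polyval(f,[124,320]).round(1))
# lid at 1.95
h=np.array([572.2,104.5,124.])
for th in (1.95,1.57):
    u=-IY*np.cos(th)+Z*np.sin(th); print(th,'rail',(h+204*u).round(1))
E
```

```text
t: 13.17
eef_pos: [488.4, -358.9, 347.9]
tool_rot: [0.01, 0.642, 0.767, 0.0]
ft_force: [-0.2, -0.7, 1.0]
width: 0.347
grasp_force: 0.0
259 [[447.6 268.3 287.6]
 [559.1 283.1 318.3]
 [656.4 292.8 322.5]]
panel 1983 [[426.9 216.7 145.8]
 [674.9 286.8 312.8]] lean 0.385346113864907 y at 124,320 [208.  287.5]
498 [[446.7 270.1 289.8]
 [539.6 283.1 317.8]
 [648.3 294.5 323.7]]
panel 2868 [[413.5 218.5 148.1]
 [669.9 286.7 308.6]] lean 0.38646924786481324 y at 124,320 [207.5 287.3]
1.95 rail [586.6 178.6 313.5]
1.57 rail [572.2 104.3 328. ]
```

View pics/k5.png

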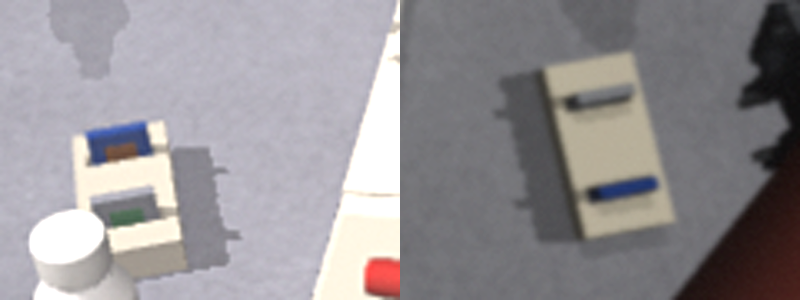

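Both views show the blue filter standing in the slot: (118,142) left, (622,188) right. The spare is untouched. Next, the lid.

```bash
cat >> h.py <<'E'
H=np.array([572.2,104.5,124.])
def lidpose(th,r):
    u=-IY*np.cos(th)+Z*np.sin(th); n=IY*np.sin(th)+Z*np.cos(th)
    return H+u*r,R_of(n,-u)
E
python3 - <<'E'
from h import *
RV=R_of(IY,-Z)
plan([(np.array([600,235,450.]),RV),lidpose(1.95,300)])
E
```

```text
t 13.2667 p [ 486.4 -356.3  340.3] w 0.346 g 0.0
lin [ 56.18  21.6  -11.1 ] twist [  0.1   0.3 -68.9]
lin [54.2  20.55 -6.36] twist [ 19.1 -12.7 -68.1]
```

```bash
python3 -m inch '{"claw":[0.7,0.7,0.7,0.7,0.7,0.7,0.7,0.7,0.7,0.7,0.7,0.7,0.7,0.7,0.7,0.7,0.7,0.7,0.7,0.7],"linear":[[1,0.4,-2],[4,1.5,-4],[7,2.7,-6],[10,3.8,-8],[13,5,-10],[16,6.2,-11],[19,7.3,-11],[22,8.5,-11],[25,9.6,-11],[28,10.8,-11],[31,12,-11],[34,13,-11],[37,14.2,-11],[40,15.4,-11],[43,16.5,-11],[46,17.7,-11],[49,18.8,-11],[52,20,-11],[54.5,21,-11],[56.2,21.6,-11]],"twist":[[0,0,-3],[0,0,-7],[0,0,-11],[0,0,-15],[0,0,-19],[0,0,-23],[0,0,-27],[0,0,-31],[0,0,-35],[0,0,-39],[0,0,-43],[0,0,-47],[0,0,-51],[0,0,-55],[0,0,-59],[0,0,-62],[0,0,-65],[0,0,-67],[0,0,-69],[0,0,-69]]}' 60
python3 - <<'E'
from h import *
plan([lidpose(1.95,300),lidpose(1.95,186)])
E
```

```text
t: 14.93
eef_pos: [599.1, 239.3, 444.5]
tool_rot: [-0.003, 0.092, 0.996, -0.0]
ft_force: [0.2, 0.4, 0.7]
width: 0.697
grasp_force: 0.0
t 14.9333 p [599.1 239.3 444.5] w 0.697 g 0.0
lin [ 0.07 -2.63  4.18] twist [21.7 -0.2  0.5]
lin [ 0.04 -6.84 14.78] twist [21.7 -0.2  0.5]
```

```bash
python3 -m inch '{"claw":[0.7,0.7,0.7,0.7,0.7,0.7,0.7,0.7],"linear":[[0,-0.4,0.5],[0,-0.9,1.2],[0,-1.5,2],[0,-2,3],[0,-2.6,4.2],[0,-2.6,4.2],[0,-2.6,4.2],[0,-2.6,4.2]],"twist":[[4,0,0.5],[9,0,0.5],[14,0,0.5],[18,0,0.5],[21.7,-0.2,0.5],[21.7,-0.2,0.5],[21.7,-0.2,0.5],[21.7,-0.2,0.5]]}' 60
python3 - <<'E'
from h import *
plan([lidpose(1.95,300),lidpose(1.95,230),lidpose(1.95,186)])
a=cap('scene');b=cap('top')
c=cv2.resize(a['color'][30:210,220:400],(400,400),interpolation=2);d=cv2.resize(b['color'][115:275,140:300],(400,400),interpolation=2)
cv2.imwrite('pics/k6.png',np.clip(np.hstack([c,d])[:,:,::-1]*1.3,0,255).astype(np.uint8))
E
```

```text
t: 15.6
eef_pos: [595.3, 209.5, 405.6]
tool_rot: [-0.016, 0.098, 0.977, -0.187]
ft_force: [-0.9, -0.5, 1.0]
width: 0.702
grasp_force: 0.0
t 15.6 p [595.3 209.5 405.6] w 0.702 g 0.0
lin [0.27 0.43 0.13] twist [ 0.   0.1 -0.5]
lin [0.28 0.43 7.13] twist [ 0.   0.1 -0.5]
lin [ 0.29  0.42 11.53] twist [ 0.   0.1 -0.5]
```

View pics/k6.png

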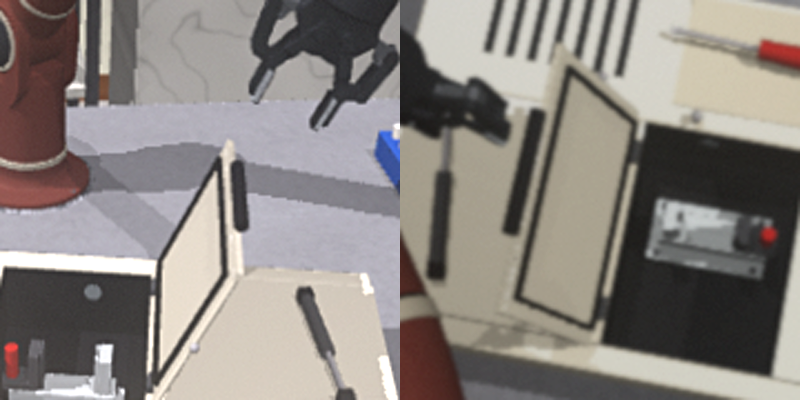

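The open gripper stands above the rail, leaning with the lid. The rail is at (238,195) left and (528,172) right, on the panel's free edge. Approaching along the lid plane.

```bash
python3 -m inch '{"claw":[0.7,0.7,0.7,0.7,0.7,0.7,0.7],"linear":[[0.1,0.2,1],[0.3,0.4,2.5],[0.3,0.4,4],[0.3,0.4,5.5],[0.3,0.4,6.5],[0.3,0.4,6.5],[0.3,0.4,6.5]],"twist":[[0,0,-0.5],[0,0,-0.5],[0,0,-0.5],[0,0,-0.5],[0,0,-0.5],[0,0,-0.5],[0,0,-0.5]]}' 40
python3 - <<'E'
from h import *
plan([lidpose(1.95,230),lidpose(1.95,186)])
p,R,o=cur()
for n in('scene','top'):
    c=env.camera(n);T=np.linalg.inv(np.array(c['world_from_camera']))
    q=np.array([p,lidpose(1.95,204)[0],lidpose(1.95,204)[0]+55*IX,lidpose(1.95,204)[0]-55*IX])
    uv=cv2.projectPoints(q,cv2.Rodrigues(T[:3,:3])[0],T[:3,3],np.array(c['camera_matrix']),np.array(c['dist_coeffs']))[0].reshape(-1,2)
    im=c['color'][:,:,::-1].copy()
    s=4;x0,y0=(np.mean(uv,0)-50).astype(int);im=cv2.resize(im[y0:y0+100,x0:x0+100],(400,400),interpolation=2)
    for k,(u,v) in enumerate(uv): cv2.circle(im,(int((u-x0)*s),int((v-y0)*s)),3,[(0,255,0),(0,0,255)][k>0],-1)
    locals()[n]=im
cv2.imwrite('pics/k7.png',np.clip(np.hstack([scene,top])*1.4,0,255).astype(np.uint8))
E
```

```text
t: 16.28
eef_pos: [588.8, 190.0, 344.4]
tool_rot: [-0.017, 0.094, 0.978, -0.187]
ft_force: [0.0, -0.4, 0.1]
width: 0.696
grasp_force: 0.0
t 16.2833 p [588.8 190.  344.4] w 0.696 g 0.0
lin [-0.    0.07  0.7 ] twist [0.1 0.2 0. ]
lin [0.01 0.06 5.1 ] twist [0.1 0.2 0. ]
```

View pics/k7.png

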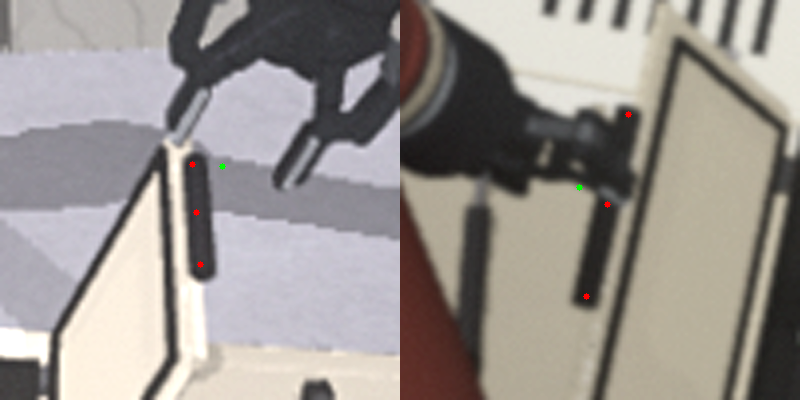

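The projected rail points (red) lie on the rail in both views, and the TCP (green) lies in line above it. Going in and closing.

```bash
python3 -m inch '{"claw":[0.7,0.7,0.7,0.7,0.7,0.7,0.7,0.5,0.3,0,0,0,0,0,0],"linear":[[0,0.05,1],[0,0.05,2],[0,0.05,3],[0,0.05,4],[0,0.05,4.7],[0,0.05,5],[0,0.05,5],[0,0.05,5],[0,0.05,5],[0,0.05,5],[0,0.05,5],[0,0.05,5],[0,0.05,5],[0,0.05,5],[0,0.05,5]],"twist":[[0,0,0],[0,0,0],[0,0,0],[0,0,0],[0,0,0],[0,0,0],[0,0,0],[0,0,0],[0,0,0],[0,0,0],[0,0,0],[0,0,0],[0,0,0],[0,0,0],[0,0,0]]}' 40
python3 - <<'E'
from h import *
p,R,o=cur()
print(o['ft_force'])
v=p-H; r=np.hypot(v@IY,v@Z); print('r',r,'ang',np.arctan2(v@Z,-v@IY),'toolang',np.arctan2(-R.as_matrix()[2,2],(R.as_matrix()[:,2]@IY)))
plan([lidpose(t,r) for t in np.arange(1.95,1.5,-.05)]+[lidpose(1.57,r)])
E
```

```text
t: 17.63
eef_pos: [585.5, 173.6, 297.2]
tool_rot: [-0.016, 0.093, 0.978, -0.187]
ft_force: [0.7, 1.9, 1.3]
width: 0.171
grasp_force: 39.0
[0.73789947 1.86850734 1.28734781]
r 187.00488757516007 ang 1.9568466558023825 toolang 1.9481265780419246
t 17.6333 p [585.5 173.6 297.2] w 0.171 g 39.0
lin [-0.01 -0.13 -0.  ] twist [0.1 0.2 0.1]
lin [-0.01 -1.06  0.02] twist [-2.8  0.2  0.1]
lin [-0.01 -2.    0.09] twist [-5.6  0.2  0.1]
lin [-0.   -2.92  0.2 ] twist [-8.5  0.2  0.1]
lin [-0.   -3.84  0.37] twist [-11.4   0.2   0.1]
lin [ 0.   -4.76  0.57] twist [-14.2   0.2   0.1]
lin [ 0.   -5.66  0.82] twist [-17.1   0.2   0.1]
lin [ 0.01 -6.54  1.12] twist [-19.9   0.2   0.2]
lin [ 0.01 -7.41  1.46] twist [-22.8   0.2   0.2]
lin [ 0.01 -7.07  1.32] twist [-21.7   0.2   0.2]
```

```bash
python3 -m inch '{"claw":[0,0,0,0,0,0,0,0,0,0,0,0,0,0,0,0,0,0,0],"linear":[[0,-0.4,0],[0,-0.8,0.01],[0,-1.3,0.04],[0,-1.8,0.07],[0,-2.3,0.13],[0,-2.8,0.19],[0,-3.3,0.27],[0,-3.8,0.36],[0,-4.3,0.46],[0,-4.8,0.58],[0,-5.2,0.69],[0,-5.66,0.82],[0,-6.1,0.97],[0,-6.5,1.11],[0,-6.8,1.21],[0,-7,1.3],[0,-7.07,1.32],[0,-7.07,1.32],[0,-7.07,1.32]],"twist":[[-0.8,0,0],[-2,0,0],[-3.5,0,0],[-5,0,0],[-6.6,0,0],[-8.1,0,0],[-9.7,0,0],[-11.2,0,0],[-12.8,0,0],[-14.3,0,0],[-15.7,0,0],[-17.1,0,0],[-18.5,0,0],[-19.8,0,0],[-20.8,0,0],[-21.4,0,0],[-21.7,0,0],[-21.7,0,0],[-21.7,0,0]]}' 50
python3 - <<'E'
from h import *
p,R,o=cur()
v=p-H; r=np.hypot(v@IY,v@Z); print('r',r,'ang',np.arctan2(v@Z,-v@IY),'toolang',np.arctan2(-R.as_matrix()[2,2],(R.as_matrix()[:,2]@IY)),o['ft_force'],o['grasp_force'],o['width'])
ims=[]
for n in('scene','top'):
    c=cap(n);W=world(c);v=c['color'].max(2);L=W@np.stack([IX,IY,Z],1)
    L0=H@np.stack([IX,IY,Z],1)
    m=(v>60)&(L[...,2]>145)&(L[...,2]<310)&(abs(L[...,1]-L0[1])<35)&(abs(L[...,0]-L0[0])<128)&((L[...,2]<250)|(abs(L[...,0]-L0[0])>75))
    P=L[m]
    if len(P)>30:
        f=np.polyfit(P[:,2],P[:,1],1)
        for _ in range(3):
            e=P[:,1]-np.polyval(f,P[:,2]);P=P[abs(e)<6];f=np.polyfit(P[:,2],P[:,1],1)
        print(n,len(P),'angle',np.pi/2+np.arctan(f[0]),'y-H at 124,300',np.polyval(f,[124,300])-L0[1])
    ims.append(cv2.resize(c['color'][:,:,::-1],(400,300)))
cv2.imwrite('pics/k8.png',np.hstack(ims))
E
```

```text
t: 19.22
eef_pos: [571.9, 103.7, 310.5]
tool_rot: [0.001, 0.094, 0.996, -0.0]
ft_force: [-0.2, -0.2, 3.0]
width: 0.167
grasp_force: 48.9
r 186.48240596810618 ang 1.566234553202978 toolang 1.571255064508691 [-0.23367922 -0.16728483  2.96715554] 48.91300678253174 0.16710284039477052
scene 77 angle 1.5522236235851825 y-H at 124,300 [-2.93569458 -6.20486625]
```

View pics/k8.png

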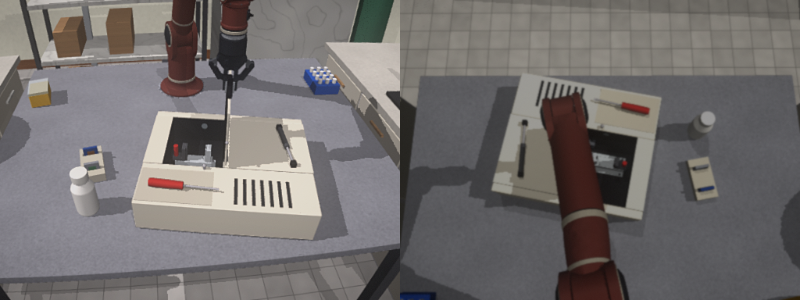

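Scene view: the lid stands upright, held at the rail near (232,75), with everything else in place. The swing relative to the stop (1.95 − 0.391) and the camera fit both put it about 0.01 rad past 1.57, so I'll ease back 2 mm, then hold and hand in.

```bash
python3 -m inch '{"claw":[0,0,0,0,0,0,0,0],"linear":[[0,0.1,0],[0,0.2,0],[0,0.2,0],[0,0.2,0],[0,0.2,0],[0,0.2,0],[0,0.2,0],[0,0.2,0]],"twist":[[0.3,0,0],[0.6,0,0],[0.6,0,0],[0.6,0,0],[0.6,0,0],[0.6,0,0],[0.6,0,0],[0.6,0,0]]}' 50
python3 - <<'E'
from h import *
p,R,o=cur()
v=p-H; print('ang',np.arctan2(v@Z,-v@IY),o['ft_force'],o['grasp_force'],o['width'],o['t'])
print(env.finish_job())
E
```

```text
t: 19.98
eef_pos: [572.3, 105.6, 310.5]
tool_rot: [0.0, 0.095, 0.996, -0.005]
ft_force: [0.7, 0.6, 1.5]
width: 0.168
grasp_force: 48.8
ang 1.5768486490211189 [0.72403692 0.56071104 1.51351932] 48.76266360282898 0.16779403437208426 19.9833
the job is handed in; nothing more can be done
None
```

The jaw is open, the blue filter stands upright in the rack's empty slot, and the lid is held by its rail at about 1.57 rad (measured to roughly 0.01–0.02 rad). I handed the job in at 20 s with the rail still gripped.

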